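Fold up the chamber cover and hold the probe centred in its guide

TASK

The measuring chamber on the lab bench is covered by its hinged white cover: first fold the cover (it has a red pull bar) up until it stands straight upright, and leave it standing there. Then take the orange-handled probe out of its wooden stand and lower its steel rod upright through the middle of the chamber's brass guide collar, without ever touching the chamber with it, until the yellow ring on the rod is level with the top of the collar. Finish holding the probe there in the gripper, still and centred, and leave everything else on the bench where it is.

Things in the scene. Friction and masses are not known exactly. Their poses are not given: they have to be found in the camera images.
- chamber: Grey measuring chamber fixed to the bench, a box 200 mm (its x) by 210 mm (its y) and 85 mm high with a black deck. Origin: centre of its underside on the bench, straight below the guide collar; z up, x points roughly away from the robot, and the cover's hinge runs along x on the -y side. It is hollow: its inner floor is 6 mm above the bench.
- port (a point): Centre of the mouth of the brass guide collar (round bore 24 mm across, collar 42 mm across, its top 10 mm above the deck, 95 mm above the bench; bore 22 mm long, open chamber below). Axes as the chamber's. In reach from above only when the cover is folded up.
- cover (a joint): Angle in rad of the white hinged cover: 0 lying flat over the deck, 1.57 standing straight upright on the -y side of the chamber, stop at 2.2. Stiff friction hinge (about 0.3 N m, some 2.5 N at the bar): it stays at whatever angle it is left. Starts a little open.
- cover_hinge (a point): Middle of the cover's hinge axis, which runs along the chamber's x, 95 mm to the -y side of the collar's centre, 99 mm above the bench. The frame turns with the cover: x along the hinge, y from hinge to free edge, z out of the outer face (up when flat, to the chamber's -y when upright). Panel 170 mm along the hinge, 150 mm from hinge to free edge, 5 mm thick.
- cover_bar (a point): Middle of the round red pull bar on the outer face of the cover: 12 mm diameter, 112 mm long and parallel to the hinge, held off the panel by two posts 100 mm apart. In the cover's frame it lies 125 mm from the hinge along y and 40 mm along z. Frame turns with the cover (axes as cover_hinge). Gripped across by fingers, it turns between them.
- probe: Loose probe (0.06 to 0.13 kg): steel rod 8 mm in diameter and 90 mm long with an orange round handle on top, 24 mm in diameter and 70 mm long. Origin: the rod's tip at its lower end, z up along the rod. At the start it stands upright in its stand: the handle's shoulder rests on the stand's top, the tip hangs 10 mm above the bench. Lift it straight up by at least 90 mm to clear the stand.
- probe_grip (a point): Centre of the orange handle, 125 mm above the rod's tip, on its axis (z along the probe, up).
- probe_mark (a point): Centre of the yellow ring painted on the rod, 55 mm above the tip, 70 mm below the handle's centre.
- probe_tip (a point): The rod's tip (lower end), 125 mm below the handle's centre.
- stand_a: Fixed wooden stand of the orange probe: 70 mm by 70 mm, 100 mm high, 13 mm hole in the middle of its top plate. Origin: centre of its underside.
- stand_b: Fixed wooden stand of the blue probe, same sizes. The two stands may change places.
- spare: Another probe with a blue handle and no yellow ring, same sizes, in the other stand, its handle's top 170 mm above the bench; leave it alone. Origin: its tip.
- jar: Glass specimen jar, 68 mm across, 110 mm high; leave it. Origin: centre of its underside.
- reagent: White reagent bottle with red cap, 64 mm across, 150 mm high; leave it. Origin: centre of its underside.
- dish: Closed glass dish, 90 mm across, 14 mm high; leave it. Origin: centre of its underside.
- slidebox: Blue box of slides, 75 mm by 100 mm, 35 mm high; leave it. Origin: centre of its underside.
- spatula: Small lab spatula, 160 mm long, lying on the bench; leave it. Origin: under its middle.
- stain: Small amber stain bottle, 34 mm across, 70 mm high; leave it. Origin: centre of its underside.
Things that resemble listed ones, but are neither listed nor needed, are in the scene too. What is meant by the probe is not green, and is the smaller of those in its own colour.

How it is judged:
By the outcome, as a careful person would: the job done as asked, in the order asked, and still so for the second after the job is handed in, while the arm keeps its last pose, push and grip.
It also fails if it takes over 64 s, if anything falls off the work surface, if the arm or the gripper's body presses on something with over 40 N, if the wrist force passes 120 N, or if a joint passes its speed limit or range.

ROBOT

A 6-joint arm with a two-finger parallel gripper is mounted at the origin on the work surface. World frame = base frame: x ahead of the robot, y to its left, z up, the work surface at z = 0. Lengths are in m, angles in degrees, forces in N, time in s.
With the tool pointing down it reaches from about 0.4 to 0.825 m from the base axis. Payload 7 kg.
Tool frame: the origin (TCP) lies at the very end of the fingers, on their centre line; the grasp point (between the pads) lies 19 mm behind it (ctrl.hold_point_z is the distance from the TCP to the grasp point, in m); z points along the fingers, y is the line along which they close (so a half turn about z gives the same grasp; the last joint's range is limited). The gripper opens to 88 mm and grips with 3 to 60 N. Pads are 19 mm wide; open, the fingers measure 130 mm over their backs; the gripper's body (78 mm by 193 mm) begins 47 mm behind the grasp point.
Start: joints at [16.507, 20.546, 0.682, 0, -70.136, -16.507], TCP at [0.675, -0, 0.227] pointing down, gripper open.
Joint ranges: [-176.03, 176.03], [-82.01, 121.73], [-58.28, 71.71], [-173.87, 95.51], [-174.79, -0.11], [-173.66, 173.66]. Speed limits (degrees/s): [136.94, 136.94, 172.46, 180, 180, 180].

INTERFACE

Orientations are given as [roll, pitch, yaw] about the fixed x, y, z axes, in that order (R = Rz(yaw) Ry(pitch) Rx(roll)).
In Python, from plant import sensors, viewer, workorder, ctrl gives the robot as it stands.
- The arm moves only by the shell command python3 -m pendant 'ROWS'. ROWS is JSON, a list of rows, each a list of 3 entries, a list of its own where there are three numbers: the opening, from -1 (shut) to 1 (fully open), so that 0 is half open, then the shift along the tool's x, y, z in m, then the turn, a rotation vector about the tool's x, y, z in degrees. A call has 1 to 10 rows; each row is the pose to reach, as a shift and turn from the pose commanded when the call began, along the tool's axes at that moment; what a row does not reach only later rows make up. A row lasts 1/12 s, in which the tool goes at most 41.7 mm and 7.16 degrees, less where a joint would pass 70% of its speed; a pose out of reach is approached as far as the arm can. A call with a gripper value outside its range is refused whole. The fingers move at their own pace and stop on an object; the grip force is fixed at half the most. Time passes only in rows, so rows that repeat a pose let the fingers close. It gives the time, the measured TCP pose, the force, the opening and the grip force at its end, in the units of the state.
- sensors.get_obs(): the state, without advancing time (a new reading comes with each control period).
- viewer.snapshot(name): name is "scene" or "side" or "wrist"; returns the picture (480x640x3 uint8, red, green, blue); there is no depth.
- viewer.camera_params(name): a dict with "fx", "fy", "cx", "cy" (pixels), "extrinsics" (4x4, takes a point from world to camera coordinates). Camera axes: x right, y up, looking along -z (the intrinsics and any distortion apply to the point x, -y, -z); pixel columns grow to the right and rows downward; lengths in m; the calibration is good to about 2 mm. A picture is of the moment at which its call begins: read the wrist's pose just before it. camera_params takes no time and is no camera call; for the wrist camera it gives the pose at the moment of the call.
- workorder.close_job(): hands the job in; it is judged then, once.
The state is a dict: "clock": time; "joint_pos": joint angles; "qvel": joint speeds; "tau": joint torques, N m; "tool_pos": TCP position; "orientation": TCP orientation; "force": force on the tool from outside, world axes, zero at the start; "moment": the same for the moment, N m; "opening": finger opening in m; "gripper_force": force on a finger pad.
Only numpy, scipy, OpenCV 4.12 (cv2) and the standard library are available. Lean on these libraries where they do the work, as an engineer would, in place of code of your own. Each camera call takes 0.05 s, during which the arm holds its last target. There are 200 camera calls.

## Working session

There is one attempt and no reset: what is moved stays moved. The work goes in short steps, Python scripts to look and compute and a shell command to move; the robot and the scene stay as the last step left them, time stands still between calls to the robot, and variables do not carry over. Pictures are saved under pics/ and viewed, at most 10 in all, crops included, and the job is handed in when it is done.

```bash
ls; mkdir -p pics; python3 - <<'E'
from plant import sensors, viewer
import cv2,json
o=sensors.get_obs(); print(o)
for n in("scene","side"):
    cv2.imwrite(f"pics/{n}0.png",viewer.snapshot(n)[:,:,::-1]); p=viewer.camera_params(n); print(n,p)
E
```

```text
pics
{'clock': 0.0, 'joint_pos': array([ 1.65080555e+01,  2.05905222e+01,  6.32849712e-01, -2.22035824e-02,
       -7.01353391e+01, -1.65060326e+01]), 'qvel': array([-0.02635894,  0.04234977,  0.00475787, -0.02715491, -0.06993829,
        0.02518504]), 'tau': array([-8.00930356e-04, -5.82726967e+01,  2.93058443e+01,  6.99745238e+00,
        6.93249181e-03, -2.06530804e-04]), 'tool_pos': array([ 6.74498214e-01, -3.58306034e-06,  2.25619420e-01]), 'orientation': array([ 1.79904891e+02, -6.41639360e-03, -9.00055335e+01]), 'force': array([ 0.47612952, -0.72958655,  0.3044789 ]), 'moment': array([ 0.03562557, -0.02478   ,  0.01785815]), 'gripper_force': 0.0, 'opening': 0.08782496358706296}
scene {'fx': 475.4143810673782, 'fy': 475.4143810673782, 'cx': 321.9188964968294, 'cy': 245.48532394595557, 'extrinsics': array([[ 0.00822615,  0.99971662,  0.02233867, -0.11614533],
       [-0.59378967, -0.01309088,  0.8045138 ,  0.20139868],
       [ 0.80457825, -0.01988253,  0.59351371, -1.50592374],
       [ 0.        ,  0.        ,  0.        ,  1.        ]])}
side {'fx': 509.5777973275317, 'fy': 509.5777973275317, 'cx': 327.0111151708287, 'cy': 233.28313652959616, 'extrinsics': array([[-0.90210169, -0.431349  ,  0.01227081,  0.52381375],
       [ 0.29172496, -0.588652  ,  0.75391337, -0.17915302],
       [-0.31797655,  0.68368623,  0.65685924, -1.31137452],
       [ 0.        ,  0.        ,  0.        ,  1.        ]])}
```

View pics/scene0.png

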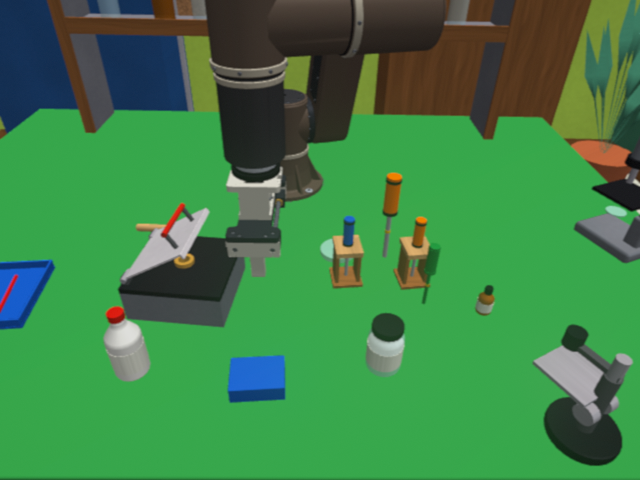

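View pics/side0.png

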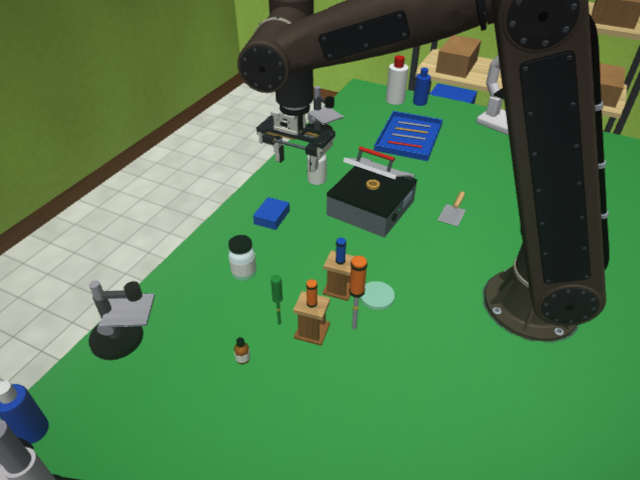

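The scene view shows the chamber at (185,275) with its cover part open and the red bar at (173,220). The stand with the small orange probe is at (415,260), blue at (347,260), and a larger orange decoy at (390,215). In the side view the chamber is at (372,190) and the orange stand at (312,318). I'll enlarge both.

```bash
python3 - <<'E'
import cv2,numpy as np
a=cv2.imread("pics/scene0.png");b=cv2.imread("pics/side0.png")
def c(im,x,y,w,h,s): return cv2.resize(im[y:y+h,x:x+w],None,fx=s,fy=s,interpolation=cv2.INTER_CUBIC)
# left: chamber views (4x), right
t=np.hstack([c(a,115,195,100,75,4)[:, :400],c(a,115,255,130,75,3)[:300,:390].copy() if 0 else c(a,150,240,100,75,4)])
u=np.hstack([c(b,325,145,100,75,4),c(b,325,175,100,75,4)])
cv2.imwrite("pics/c1.png",np.vstack([t,u]))
t=np.hstack([c(a,325,210,100,75,4),c(a,365,215,100,75,4)])
u=np.hstack([c(b,285,275,100,75,4),c(b,285,230,100,75,4)])
cv2.imwrite("pics/c2.png",np.vstack([t,u]))
E
```

```text
(no output)
```

View pics/c1.png

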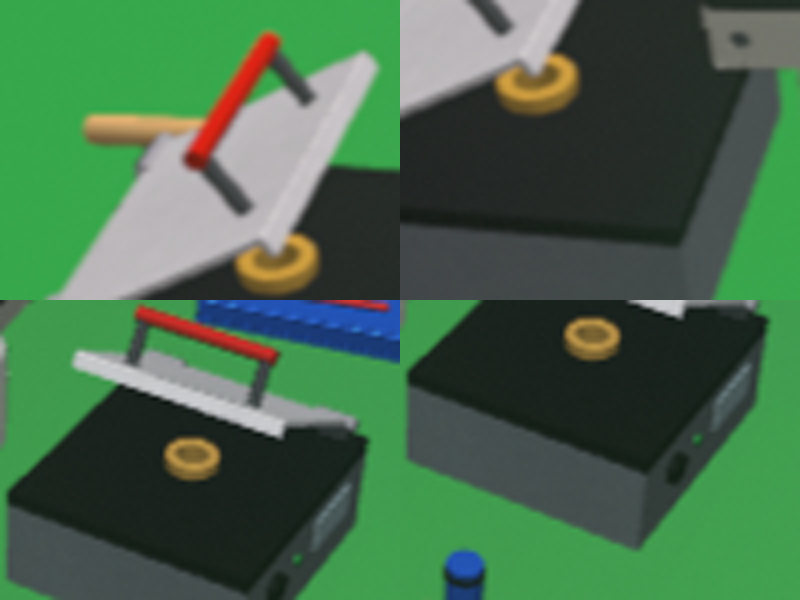

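View pics/c2.png

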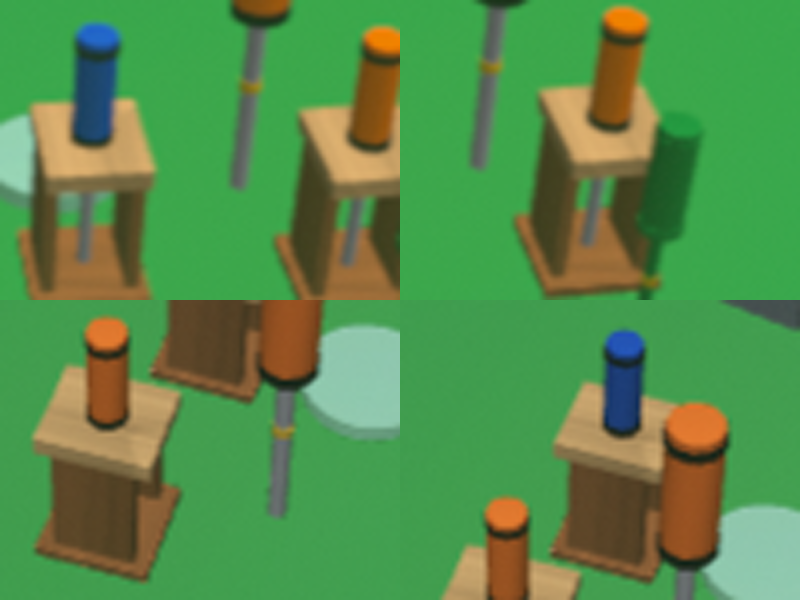

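The crops give the following in full-image pixels.

| Point | Scene | Side |
|---|---|---|
| Collar | (184.3,258.9) | (373,184.2) |
| Bar, far end | (163.7,235) | (359.5,148.7) |
| Bar, near end | (182.5,205.5) | (394.5,159) |
| Orange handle top | (421.5,220) | (311.5,283) |

The stands, the green decoy and the large orange decoy are also clear.

```bash
cat > h.py <<'E'
import numpy as np,cv2
from plant import sensors, viewer
def P(n,p=None):
    p=p or viewer.camera_params(n); K=np.array([[p['fx'],0,p['cx']],[0,p['fy'],p['cy']],[0,0,1]])
    return K@np.diag([1,-1,-1])@np.array(p['extrinsics'])[:3]
def tri(a,b):
    X=cv2.triangulatePoints(P('scene'),P('side'),np.array(a,float).reshape(2,1),np.array(b,float).reshape(2,1)); X=(X[:3]/X[3]).ravel()
    return X
def ray(n,px,z):
    M=P(n); A=np.c_[M[:,:2],-np.array([px[0],px[1],1.])]; s=np.linalg.solve(A,-(M[:,2]*z+M[:,3])); return s[:2]
def proj(n,X): v=P(n)@np.append(X,1); return v[:2]/v[2]
E
python3 - <<'E'
from h import *
np.set_printoptions(precision=4,suppress=True)
for k,a,b,z in [("collar",(184,258.5),(372.7,184),.095),("barfar",(163.4,234.7),(359.2,148.5),.2),("barnear",(182.2,205.2),(394.2,158.7),.2),("otop",(421.2,219.7),(311.2,282.7),.17),("oshoulder",(417,245),(311.7,304.7),.1),("btop",(349,219.2),(340.7,240.9),.17),("green",(434.7,246),(277,280),.15),("bigo",(394,178),(358,262),.2)]:
    print(k,tri(a,b),ray('scene',a,z),ray('side',b,z))
print("deck corner scene",ray('scene',(219.7,299.7),.085))
for q in [(385.9,217.2),(326.7,193.4),(416.7,179.7)]: print(ray('side',q,.085))
E
```

```text
collar [ 0.5171 -0.1882  0.0909] [ 0.5194 -0.1885] [ 0.5152 -0.1796]
barfar [ 0.5728 -0.2006  0.1932] [ 0.5795 -0.1989] [ 0.5686 -0.1872]
barnear [ 0.461  -0.1907  0.1939] [ 0.4709 -0.1875] [ 0.4583 -0.1816]
otop [0.4653 0.326  0.1678] [0.4678 0.3248] [0.4645 0.3285]
oshoulder [0.4634 0.3276 0.0974] [0.4656 0.3259] [0.4627 0.3308]
btop [0.4648 0.1685 0.1658] [0.4699 0.1672] [0.4632 0.1741]
green [0.5438 0.342  0.1549] [0.5366 0.3438] [0.5465 0.3385]
bigo [0.3787 0.2719 0.2222] [0.3356 0.2792] [0.3868 0.2517]
deck corner scene [ 0.6371 -0.0933]
[ 0.4272 -0.0606]
[ 0.6246 -0.0872]
[ 0.4064 -0.275 ]
```

```bash
cat >> h.py <<'E'
from scipy.spatial.transform import Rotation as Rn
np.set_printoptions(precision=4,suppress=True)
yaw=np.radians(-6); xc=np.array([np.cos(yaw),np.sin(yaw),0]); yc=np.array([-np.sin(yaw),np.cos(yaw),0]); zc=np.array([0,0,1.])
def Rt(tilt):  # tool x=chamber x, fingers down, leaning towards +yc by tilt
    t=np.radians(tilt); a=np.sin(t)*yc-np.cos(t)*zc; return np.c_[xc,np.cross(a,xc),a]
def rel(g,R,d=0.019):
    o=sensors.get_obs(); R0=Rn.from_euler('xyz',o['orientation'],degrees=True).as_matrix()
    T=np.array(g)+d*R[:,2]
    print('shift',R0.T@(T-o['tool_pos']),'turn',Rn.from_matrix(R0.T@R).as_rotvec(degrees=True),'target tcp',T,'now',o['tool_pos'],o['orientation'],o['clock'])
C=np.array([.517,-.187,0]); H=C-.095*yc+[0,0,.099]
def bar(deg): t=np.radians(deg); return H+yc*(.125*np.cos(t)-.04*np.sin(t))+zc*(.125*np.sin(t)+.04*np.cos(t))
E
python3 - <<'E'
from h import *
b=np.array([.517,-.1957,.1965]); R=Rt(15); print(bar(30))
rel(b-.08*R[:,2],R)
E
```

```text
[ 0.5163 -0.1937  0.1961]
shift [ 0.2114  0.1592 -0.0294] turn [ 12.2808 -10.9381 -83.498 ] target tcp [ 0.5153 -0.2114  0.2554] now [ 0.6746 -0.      0.2257] [179.9162  -0.0091 -90.0059] 0.1
```

```bash
python3 -m pendant '[[0,[0.03,0.02,-0.04],[0,0,-7]],[0,[0.06,0.05,-0.08],[0,0,-14]],[0,[0.09,0.08,-0.08],[0,0,-21]],[0,[0.12,0.1,-0.08],[0,0,-28]],[0,[0.15,0.12,-0.08],[0,0,-35]],[0,[0.17,0.14,-0.08],[0,0,-42]],[0,[0.19,0.15,-0.08],[0,0,-49]],[0,[0.2,0.159,-0.08],[0,0,-56]],[0,[0.211,0.159,-0.08],[0,0,-63]],[0,[0.211,0.159,-0.08],[0,0,-70]]]'; python3 -c "
from h import *
b=np.array([.517,-.1957,.1965]); R=Rt(15)
rel(b-.08*R[:,2],R)"
```

```text
clock: 0.93
tool_pos: [0.515, -0.2127, 0.3066]
orientation: [180.0, 0.0, -19.8]
force: [1.0, -0.7, -0.2]
opening: 0.0439
gripper_force: 0.0
shift [-0.0001 -0.0013  0.0511] turn [ 14.9358  -1.791  -13.6792] target tcp [ 0.5153 -0.2114  0.2554] now [ 0.515  -0.2127  0.3066] [179.9908   0.0087 -19.7567] 0.9333
```

```bash
python3 -m pendant '[[0,[0,0,0.02],[5,-0.6,-4.7]],[0,[0,-0.001,0.04],[10,-1.2,-9.3]],[0,[0,-0.001,0.051],[14.9,-1.8,-13.7]],[0,[0,-0.001,0.051],[14.9,-1.8,-13.7]],[0,[0,-0.001,0.051],[14.9,-1.8,-13.7]]]'; python3 -c "
from h import *
b=np.array([.517,-.1957,.1965]); R=Rt(15)
rel(b,R,.017)
p=viewer.camera_params('wrist');print(p)
im=viewer.snapshot('wrist');cv2.imwrite('pics/w1.png',im[:,:,::-1])
print([P('wrist',p)@np.append(x,1)/(P('wrist',p)@np.append(x,1))[2] for x in (b-.05*xc,b+.05*xc,np.array([.517,-.187,.095]))])"
```

```text
clock: 1.35
tool_pos: [0.5158, -0.2115, 0.2542]
orientation: [-165.0, 0.2, -6.5]
force: [0.2, -0.5, 0.8]
opening: 0.0435
gripper_force: 0.0
shift [-0.0004 -0.0004  0.0768] turn [ 0.0372  0.0497 -0.4894] target tcp [ 0.5175 -0.1913  0.1801] now [ 0.5158 -0.2115  0.2542] [-165.0379    0.1745   -6.46  ] 1.35
{'fx': 406.8983730216056, 'fy': 406.8983730216056, 'cx': 318.57826699097313, 'cy': 235.48526847816052, 'extrinsics': array([[-0.1103, -0.9596, -0.2589, -0.0813],
       [ 0.9567, -0.032 , -0.2892, -0.4563],
       [ 0.2692, -0.2796,  0.9216, -0.6066],
       [ 0.    ,  0.    ,  0.    ,  1.    ]])}
[array([316.9669, 334.4077,   1.    ]), array([314.9805, 168.7497,   1.    ]), array([339.0528, 214.5113,   1.    ])]
```

View pics/w1.png

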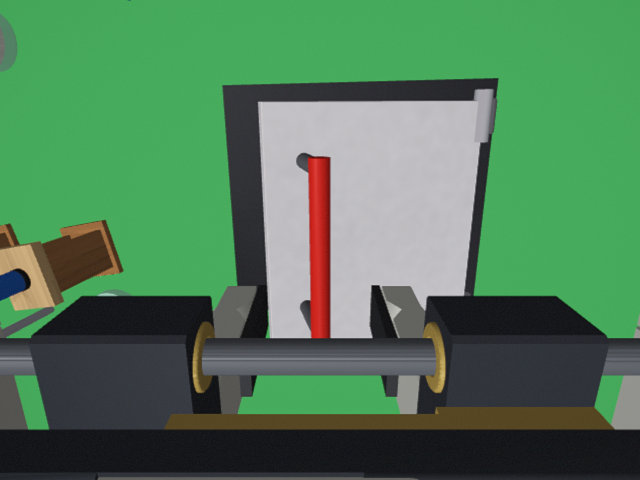

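The wrist view shows the bar between the open fingers, at column about 320 from row 158 to 335, some 2 mm to the -y side of my estimate. The bar runs square to the fingers.

```bash
python3 -m pendant '[[0,[0,0.001,0.03],[0,0,0]],[0,[0,0.002,0.06],[0,0,0]],[0,[0,0.002,0.077],[0,0,0]],[0,[0,0.002,0.077],[0,0,0]],[-0.5,[0,0.002,0.077],[0,0,0]],[-1,[0,0.002,0.077],[0,0,0]],[-1,[0,0.002,0.077],[0,0,0]],[-1,[0,0.002,0.077],[0,0,0]],[-1,[0,0.002,0.077],[0,0,0]]]'; python3 - <<'E'
from h import *
o=sensors.get_obs(); R0=Rn.from_euler('xyz',o['orientation'],degrees=True).as_matrix()
C=np.array([.517,-.189,0]); H=C-.095*yc+[0,0,.099]
g=o['tool_pos']-R0[:,2]*.017; print(g,o['force'],o['opening'])
v=g-H; a0=np.degrees(np.arctan2(v@zc,v@yc)); r=np.hypot(v@zc,v@yc); print('bar angle',a0,'r',r,'cover',a0-17.74)
b0=bar
import h; h.H=H
for th in range(36,94,6):
    t=np.radians(th+17.74); p=H+.1312*(np.cos(t)*yc+np.sin(t)*zc)+xc*(v@xc); print(th,R0.T@(p-g))
E
```

```text
clock: 2.15
tool_pos: [0.5187, -0.1925, 0.1818]
orientation: [-165.0, -0.1, -6.2]
force: [0.9, -0.4, 0.3]
opening: 0.0161
gripper_force: 0.0
[ 0.5182 -0.1969  0.1982] [ 0.9258 -0.3801  0.327 ] 0.0160908940700173
bar angle 48.64085398631725 r 0.13213368924292157 cover 30.900853986317255
36 [ 0.0001  0.0077 -0.0089]
42 [ 0.0001  0.0168 -0.0191]
48 [ 0.0002  0.027  -0.0284]
54 [ 0.0002  0.0381 -0.0365]
60 [ 0.0003  0.0499 -0.0434]
66 [ 0.0004  0.0625 -0.049 ]
72 [ 0.0004  0.0755 -0.0533]
78 [ 0.0005  0.0889 -0.0562]
84 [ 0.0005  0.1026 -0.0577]
90 [ 0.0006  0.1163 -0.0577]
```

```bash
python3 -m pendant '[[-1,[0,0,0],[0,0,0]],[-1,[0,0,0],[0,0,0]],[-1,[0,0,0],[0,0,0]],[-1,[0,0,0],[0,0,0]]]'
```

```text
clock: 2.48
tool_pos: [0.5186, -0.1924, 0.181]
orientation: [-165.0, -0.0, -6.2]
force: [0.2, -0.6, 1.4]
opening: 0.0109
gripper_force: 30.0
```

```bash
python3 -m pendant '[[-1,[0,0.0075,-0.009],[0,0,0]],[-1,[0,0.0168,-0.019],[0,0,0]],[-1,[0,0.027,-0.0284],[0,0,0]],[-1,[0,0.027,-0.0284],[0,0,0]]]'
```

```text
clock: 2.82
tool_pos: [0.5153, -0.2247, 0.2041]
orientation: [-164.9, -0.1, -6.2]
force: [-3.6, 10.6, 19.1]
opening: 0.0107
gripper_force: 30.0
```

```bash
python3 -m pendant '[[-1,[0,0.010,-0.0098],[0,0,0]],[-1,[0,0.022,-0.0168],[0,0,0]],[-1,[0,0.022,-0.0168],[0,0,0]],[-1,[0,0.022,-0.0168],[0,0,0]]]'
```

```text
clock: 3.15
tool_pos: [0.5124, -0.2512, 0.2141]
orientation: [-165.0, -0.1, -6.2]
force: [-2.6, 3.1, 14.5]
opening: 0.0114
gripper_force: 30.0
```

```bash
python3 -m pendant '[[-1,[0,0.012,-0.0078],[0,0,0]],[-1,[0,0.025,-0.0123],[0,0,0]],[-1,[0,0.025,-0.0123],[0,0,0]],[-1,[0,0.025,-0.0123],[0,0,0]]]'; python3 - <<'E'
from h import *
# fit circle (y,z) in chamber frame through measured grasp points, r=.1312
from scipy.optimize import least_squares
t=[(.5186,-.1924,.181),(.5153,-.2247,.2041),(.5124,-.2512,.2141),sensors.get_obs()['tool_pos']]
a=Rt(15)[:,2]
q=[((np.array(p)-.017*a)@yc,p[2]-.017*a[2]) for p in t]
s=least_squares(lambda h:[np.hypot(y-h[0],z-h[1])-.1312 for y,z in q],[-.34,.1])
print(q,s.x,s.fun, H@yc, [np.degrees(np.arctan2(z-s.x[1],y-s.x[0]))-17.74 for y,z in q])
E
```

```text
clock: 3.48
tool_pos: [0.5092, -0.2791, 0.2184]
orientation: [-165.1, -0.1, -6.2]
force: [-0.1, -1.4, 8.1]
opening: 0.0107
gripper_force: 30.0
[(np.float64(-0.14153747538499353), np.float64(0.19742073904691415)), (np.float64(-0.17400547653417203), np.float64(0.22052073904691416)), (np.float64(-0.20066343930490743), np.float64(0.23052073904691417)), (np.float64(-0.22873820631271433), np.float64(0.2347747114484462))] [-0.2333  0.1036] [ 0.0001 -0.0001 -0.0001  0.0001] -0.22693437892449025 [np.float64(27.910333531338058), np.float64(45.37852368758773), np.float64(57.8446244550632), np.float64(70.2689877397207)]
```

```bash
python3 -m pendant '[[-1,[0,0.011,-0.0028],[0,0,0]],[-1,[0,0.0223,-0.0047],[0,0,0]],[-1,[0,0.034,-0.0054],[0,0,0]],[-1,[0,0.0446,-0.0056],[0,0,0]],[-1,[0,0.0446,-0.0056],[0,0,0]],[-1,[0,0.0446,-0.0056],[0,0,0]]]'; python3 - <<'E'
from h import *
p=sensors.get_obs()['tool_pos'];a=Rt(15)[:,2];g=p-.017*a
print(np.degrees(np.arctan2(g[2]-.1036,g@yc+.2333))-17.74, np.hypot(g[2]-.1036,g@yc+.2333))
a=viewer.snapshot('scene')[:,:,::-1];b=viewer.snapshot('side')[:,:,::-1]
c=lambda im,x,y,w,h,s: cv2.resize(im[y:y+h,x:x+w],None,fx=s,fy=s,interpolation=cv2.INTER_CUBIC)
cv2.imwrite('pics/c3.png',np.hstack([c(a,110,180,130,150,3),c(b,315,110,130,150,3)]))
E
```

```text
clock: 3.98
tool_pos: [0.5041, -0.3234, 0.211]
orientation: [-165.1, -0.0, -6.3]
force: [0.9, -2.2, 2.9]
opening: 0.011
gripper_force: 30.0
90.16953564719213 0.1301547788810722
```

View pics/c3.png

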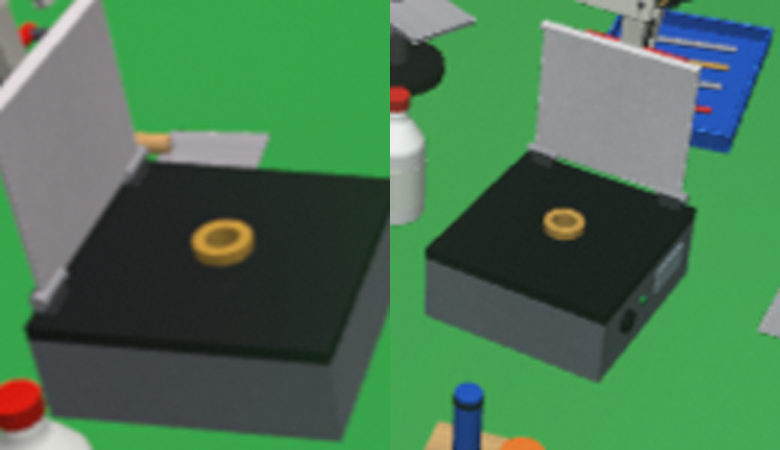

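The cover looks upright in both views. I'll release with a small opening and retreat along the tool axis.

```bash
python3 -m pendant '[[-0.45,[0,0,0],[0,0,0]],[-0.45,[0,0,0],[0,0,0]],[-0.45,[0,0,0],[0,0,0]],[-0.45,[0,0,-0.02],[0,0,0]],[-0.45,[0,0,-0.05],[0,0,0]],[-0.45,[0,0,-0.09],[0,0,0]],[-0.2,[0,0,-0.13],[0,0,0]],[-0.2,[0,0,-0.13],[0,0,0]],[-0.2,[0,0,-0.13],[0,0,0]]]'; python3 - <<'E'
from h import *
a=viewer.snapshot('scene')[:,:,::-1];b=viewer.snapshot('side')[:,:,::-1]
cv2.imwrite('pics/s3.png',a);cv2.imwrite('pics/d3.png',b)
c=lambda im,x,y,w,h,s: cv2.resize(im[y:y+h,x:x+w],None,fx=s,fy=s,interpolation=cv2.INTER_CUBIC)
cv2.imwrite('pics/c4.png',np.hstack([c(a,100,140,100,145,4),c(b,330,105,100,145,4)]))
E
```

```text
clock: 4.83
tool_pos: [0.501, -0.3564, 0.3391]
orientation: [-165.1, -0.2, -6.2]
force: [-0.3, 0.1, -0.7]
opening: 0.0341
gripper_force: 0.0
```

View pics/c4.png

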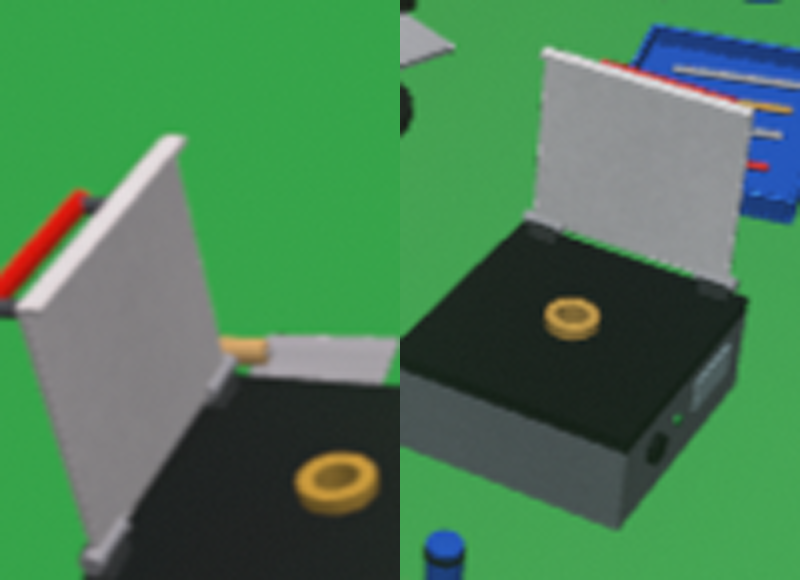

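The panel's top edge runs from scene (110,218) to (145.8,175.5) and side (366.3,118) to (417.5,133). The lower edge runs from scene (123.8,276) to (153.8,228.8) and side (365,158.8) to (412.5,175).

```bash
python3 - <<'E'
from h import *
T=lambda a,b: tri(np.array(a)-.375,np.array(b)-.375)
t1=T((110,218),(366.3,118));t2=T((145.75,175.5),(417.5,133));b1=T((123.8,276),(365,158.8));b2=T((153.8,228.8),(412.5,175))
print(t1,t2,b1,b2)
for t,b in((t1,b1),(t2,b2)): d=t-b; print(np.degrees(np.arctan2(d[2],d@yc)),np.linalg.norm(d))
print('yaw',np.degrees(np.arctan2(*(t1-t2)[[1,0]])),np.degrees(np.arctan2(*(b1-b2)[[1,0]])))
print('collar',T((184.25,259.3),(373.2,183.8)))
o=sensors.get_obs();print(o['joint_pos'])
# where to go: above orange probe
Rd=Rt(0); rel([.4645,.327,.135+.2],Rd)
E
```

```text
[ 0.5915 -0.2868  0.2461] [ 0.4253 -0.2693  0.2465] [ 0.5879 -0.2938  0.1007] [ 0.422  -0.2773  0.1015]
87.10507353328153 0.14555788695112892
86.75385566331437 0.14524350386213208
yaw -5.986792821646699 -5.686497589207839
collar [ 0.5176 -0.189   0.0913]
[-26.5383  17.4243  14.3005 -14.0731 -92.1853 110.4332]
shift [-0.1093 -0.646   0.1942] turn [-15.0361   0.0215  -0.2198] target tcp [0.4645 0.327  0.316 ] now [ 0.5002 -0.3551  0.3359] [-164.964     0.05     -6.2144] 4.9333
```

```bash
cat >> h.py <<'E'
Rv=np.c_[-yc,-xc,-zc]
E
python3 - <<'E'
from h import *
rel([.52,-.16,.42],Rt(0)); 
E
```

```text
shift [-0.0015 -0.2063 -0.012 ] turn [-15.0361   0.0215  -0.2198] target tcp [ 0.52  -0.16   0.401] now [ 0.5002 -0.3551  0.3359] [-164.964     0.05     -6.2144] 4.9333
```

```bash
python3 -m pendant '[[0,[0,0,-0.04],[0,0,0]],[0,[0,-0.03,-0.06],[-5,0,0]],[0,[0,-0.07,-0.05],[-10,0,0]],[0,[0,-0.11,-0.04],[-15,0,0]],[0,[0,-0.15,-0.03],[-15,0,0]],[0,[0,-0.19,-0.02],[-15,0,0]],[0,[0,-0.206,-0.012],[-15,0,0]],[0,[0,-0.206,-0.012],[-15,0,0]]]'
python3 -m pendant '[[0,[0,0,0],[0,0,7]],[0,[0,0,0],[0,0,14]],[0,[0,0,0],[0,0,21]],[0,[0,0,0],[0,0,28]],[0,[0,0,0],[0,0,35]],[0,[0,0,0],[0,0,42]],[0,[0,0,0],[0,0,49]],[0,[0,0,0],[0,0,56]],[0,[0,0,0],[0,0,63]],[0,[0,0,0],[0,0,70]]]'
python3 -m pendant '[[0,[0,0,0],[0,0,7]],[0,[0,0,0],[0,0,14]],[0,[0,0,0],[0,0,20]],[0,[0,0,0],[0,0,20]]]'
python3 - <<'E'
from h import *
o=sensors.get_obs(); p=viewer.camera_params('wrist'); cv2.imwrite('pics/w2.png',viewer.snapshot('wrist')[:,:,::-1])
np.save('w2.npy',P('wrist',p)); E=np.array(p['extrinsics']); c=-E[:3,:3].T@E[:3,3]
R0=Rn.from_euler('xyz',o['orientation'],degrees=True).as_matrix(); print('cam in tool',R0.T@(c-o['tool_pos']),c,o['joint_pos'],o['orientation'])
E
```

```text
clock: 5.6
tool_pos: [0.5213, -0.1567, 0.3997]
orientation: [-180.0, 0.1, -5.9]
force: [0.3, -0.8, -0.6]
opening: 0.044
gripper_force: 0.0
clock: 6.43
tool_pos: [0.5211, -0.1611, 0.3999]
orientation: [179.8, 0.0, -76.6]
force: [-0.4, -0.2, -0.3]
opening: 0.0438
gripper_force: 0.0
clock: 6.77
tool_pos: [0.5211, -0.1611, 0.4]
orientation: [179.8, -0.0, -96.5]
force: [0.2, 0.3, -0.2]
opening: 0.0439
gripper_force: 0.0
cam in tool [ 0.0816  0.0006 -0.1575] [ 0.5118 -0.242   0.5575] [  3.4167   4.6266   2.0956   0.009  -87.6284  -9.9096] [179.8446  -0.0362 -96.4925]
```

View pics/w2.png

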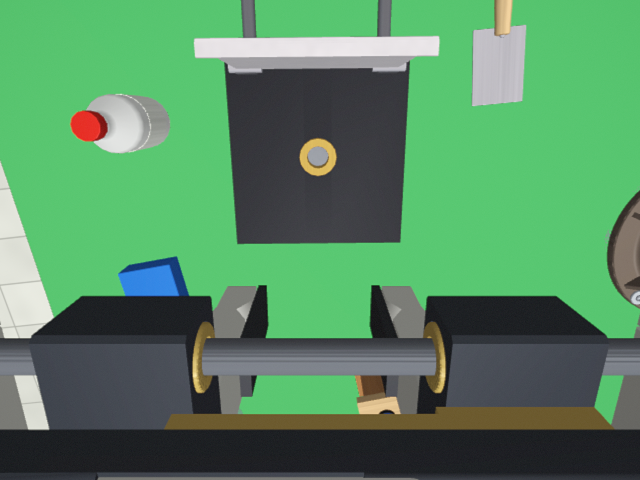

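The wrist view from above shows the collar ring centred at (318,157) and the cover's top edge at rows 38 to 57, columns 195 to 438. The lower inner face runs from row 57 to about 68.

```bash
python3 - <<'E'
from h import *
M=np.load('w2.npy')
def r(px,z): A=np.c_[M[:,:2],-np.array([px[0],px[1],1.])]; return np.append(np.linalg.solve(A,-(M[:,2]*z+M[:,3]))[:2],z)
pj=lambda X:(lambda v:v[:2]/v[2])(M@np.append(X,1))
c=r((318,157.3),.095); print('collar',c)
cs=[r(q,.085) for q in((237,243),(400,242),(227,66),(409,64))]; print(cs, np.mean(cs,0))
for a,b in((0,1),(2,3)): d=cs[a]-cs[b]; print('yaw',np.degrees(np.arctan2(d[1],d[0])))
H=c-.095*yc; H[2]=.099
for th in(84,87,90,93):
    t=np.radians(th); y=yc*np.cos(t)+zc*np.sin(t); n=-yc*np.sin(t)+zc*np.cos(t)
    print(th,[ (pj(H+.15*y+k*n+xc*s)).round(1) for s in(.085,-.085) for k in(-.0025,.0,.0025,.005)],[pj(H+.008*y+k*n).round(1)[1] for k in(-.0025,0)])
E
```

```text
collar [ 0.517  -0.1908  0.095 ]
[array([ 0.6272, -0.0982,  0.085 ]), array([ 0.4292, -0.0766,  0.085 ]), array([ 0.6032, -0.2973,  0.085 ]), array([ 0.4084, -0.277 ,  0.085 ])] [ 0.517  -0.1873  0.085 ]
yaw -6.227350043418002
yaw -5.941604895525847
84 [array([197.3,  73. ]), array([196.8,  69.2]), array([196.4,  65.4]), array([195.9,  61.5]), array([437.3,  70.7]), array([437.6,  66.8]), array([438.,  63.]), array([438.4,  59.1])] [np.float64(68.4), np.float64(65.8)]
87 [array([195.9,  61. ]), array([195.5,  57.1]), array([195.1,  53.2]), array([194.7,  49.2]), array([438.4,  58.6]), array([438.8,  54.7]), array([439.1,  50.8]), array([439.4,  46.8])] [np.float64(68.0), np.float64(65.3)]
90 [array([194.6,  48.7]), array([194.3,  44.8]), array([193.9,  40.8]), array([193.5,  36.8]), array([439.4,  46.3]), array([439.7,  42.3]), array([440. ,  38.4]), array([440.3,  34.4])] [np.float64(67.5), np.float64(64.9)]
93 [array([193.5,  36.3]), array([193.2,  32.3]), array([192.9,  28.3]), array([192.6,  24.3]), array([440.3,  33.8]), array([440.5,  29.9]), array([440.8,  25.9]), array([441. ,  21.9])] [np.float64(67.1), np.float64(64.5)]
```

```bash
python3 - <<'E'
import cv2
g=cv2.imread('pics/w2.png')
for c in(200,215,300,425,434): print(c,[tuple(g[r,c])[0].item() for r in range(33,72)])
for r in (42,48,54,60): print(r,[int(v) for v in g[r,188:240:2,0]])
E
```

```text
200 [111, 113, 111, 110, 120, 187, 231, 231, 230, 229, 228, 228, 228, 227, 227, 227, 227, 226, 227, 227, 227, 228, 229, 228, 200, 133, 112, 111, 113, 112, 113, 113, 112, 114, 112, 113, 112, 113, 112]
215 [113, 112, 111, 108, 131, 212, 234, 232, 231, 229, 230, 230, 230, 231, 230, 231, 230, 230, 231, 230, 230, 230, 230, 230, 202, 134, 110, 114, 112, 113, 113, 113, 113, 112, 113, 113, 112, 114, 112]
300 [114, 112, 110, 119, 179, 227, 230, 229, 232, 231, 232, 233, 233, 233, 233, 233, 233, 233, 233, 233, 233, 233, 233, 218, 167, 156, 161, 161, 158, 160, 160, 161, 160, 161, 160, 139, 68, 55, 56]
425 [111, 109, 120, 186, 229, 228, 228, 232, 233, 232, 232, 232, 233, 232, 232, 231, 231, 230, 230, 229, 230, 228, 200, 132, 112, 114, 113, 112, 113, 113, 113, 114, 114, 113, 113, 113, 113, 114, 113]
434 [113, 110, 131, 211, 232, 230, 230, 232, 232, 231, 232, 232, 232, 233, 232, 233, 233, 232, 232, 232, 233, 233, 205, 138, 112, 112, 112, 113, 114, 113, 113, 113, 114, 113, 113, 113, 114, 112, 113]
42 [112, 113, 109, 224, 228, 228, 229, 230, 229, 230, 229, 229, 230, 230, 231, 230, 229, 230, 229, 230, 230, 231, 230, 231, 231, 232]
48 [112, 114, 110, 180, 226, 225, 227, 227, 229, 230, 230, 229, 229, 230, 231, 230, 230, 229, 228, 229, 230, 230, 230, 230, 231, 231]
54 [113, 113, 112, 133, 229, 227, 228, 228, 228, 229, 229, 229, 228, 230, 230, 230, 230, 229, 229, 229, 229, 229, 230, 230, 229, 230]
60 [112, 112, 113, 113, 112, 113, 111, 113, 111, 110, 113, 112, 113, 111, 113, 111, 115, 159, 162, 161, 161, 161, 160, 161, 161, 162]
```

The profile shows a roughly 12 mm lip on the free edge. Taking that into account, the cover is at 90° within about 1°. Next is the probe.

```bash
cat >> h.py <<'E'
def Rz(psi): return Rn.from_euler('xyz',[180,0,psi],degrees=True).as_matrix()
E
python3 - <<'E'
from h import *
rel([.464,.326,.32],Rz(-150))
E
```

```text
shift [-0.4783  0.1086  0.0991] turn [ 0.1056 -0.0962 53.8808] target tcp [0.464 0.326 0.301] now [ 0.5213 -0.1611  0.4001] [179.8673  -0.0366 -96.1191] 6.8167
```

```bash
python3 -m pendant '[[0,[-0.04,0.01,0],[0,0,7]],[0,[-0.08,0.02,0],[0,0,14]],[0,[-0.12,0.03,0],[0,0,21]],[0,[-0.16,0.04,0],[0,0,28]],[0,[-0.2,0.05,0],[0,0,35]],[0,[-0.24,0.06,0],[0,0,42]],[0,[-0.28,0.07,0],[0,0,49]],[0,[-0.32,0.08,0],[0,0,54]],[0,[-0.36,0.09,0],[0,0,54]],[0,[-0.4,0.095,0],[0,0,54]]]'
python3 - <<'E'
from h import *
rel([.464,.326,.29],Rz(-150))
E
```

```text
clock: 7.65
tool_pos: [0.4723, 0.2121, 0.4011]
orientation: [-180.0, -0.0, -150.2]
force: [0.8, -0.4, -0.1]
opening: 0.0439
gripper_force: 0.0
shift [-0.0494  0.1031  0.1301] turn [-0.0174 -0.0244 -0.2408] target tcp [0.464 0.326 0.271] now [0.4723 0.2121 0.4011] [-179.9826   -0.0244 -150.2408] 7.65
```

```bash
python3 -m pendant '[[0,[-0.015,0.03,0.02],[0,0,0]],[0,[-0.03,0.06,0.04],[0,0,0]],[0,[-0.04,0.09,0.07],[0,0,0]],[0,[-0.049,0.103,0.1],[0,0,0]],[0,[-0.049,0.103,0.13],[0,0,0]],[0,[-0.049,0.103,0.13],[0,0,0]],[0,[-0.049,0.103,0.13],[0,0,0]]]'
python3 - <<'E'
from h import *
o=sensors.get_obs();p=viewer.camera_params('wrist'); im=viewer.snapshot('wrist')[:,:,::-1]; cv2.imwrite('pics/w3.png',im); np.save('w3.npy',P('wrist',p)); print(o['tool_pos'],o['orientation'])
M=P('wrist',p)
for X in((.464,.326,.17),(.464,.326,.10)): v=M@np.append(X,1); print(v[:2]/v[2])
# orange mask
hsv=cv2.cvtColor(im.copy(),cv2.COLOR_BGR2HSV); m=cv2.inRange(hsv,(6,200,120),(18,255,255))
n,l,s,c=cv2.connectedComponentsWithStats(m); print([ (s[i].tolist(),c[i].round(1)) for i in range(1,n) if s[i,4]>80])
E
```

```text
clock: 8.23
tool_pos: [0.4642, 0.3235, 0.2699]
orientation: [-179.9, -0.2, -150.0]
force: [0.2, -0.7, 1.8]
opening: 0.0438
gripper_force: 0.0
[0.4642 0.3235 0.2699] [-179.8566   -0.2374 -150.0432]
[323.0865 240.0122]
[322.3405 214.4352]
[([277, 23, 71, 77, 4426], array([311.9,  60.9])), ([311, 202, 23, 22, 291], array([322.1, 211.2])), ([302, 221, 34, 34, 908], array([318.6, 237.4]))]
```

View pics/w3.png

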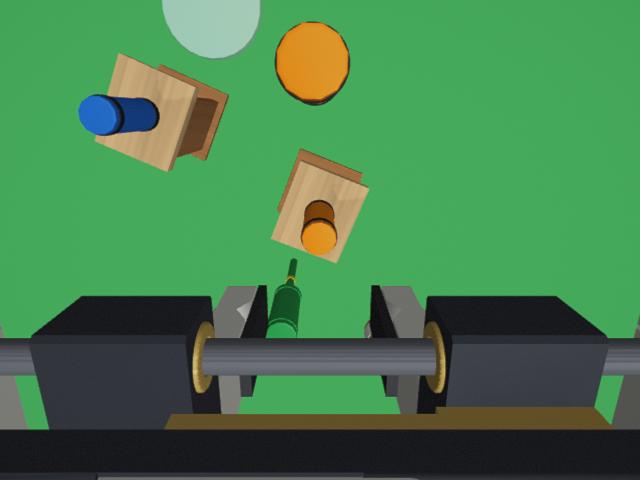

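The wrist view shows the orange handle top at (318.6,237.6) in its stand. The green decoy is at (285,310), the big orange one at (312,61), and both are clear of the fingers' path.

```bash
python3 - <<'E'
from h import *
M=np.load('w3.npy')
def r(px,z): A=np.c_[M[:,:2],-np.array([px[0],px[1],1.])]; return np.append(np.linalg.solve(A,-(M[:,2]*z+M[:,3]))[:2],z)
t=r((318.8,237.8),.17); print(t); rel([t[0],t[1],.145],Rz(-150))
E
```

```text
[0.4641 0.3228 0.17  ]
shift [ 0.0016 -0.0003  0.1461] turn [-0.0809 -0.0176 -0.0969] target tcp [0.4641 0.3228 0.126 ] now [0.4652 0.324  0.2721] [-179.919    -0.0175 -150.0969] 8.2833
```

```bash
python3 -m pendant '[[0,[0.001,0,0.035],[0,0,0]],[0,[0.001,0,0.07],[0,0,0]],[0,[0.001,0,0.1],[0,0,0]],[0,[0.001,0,0.125],[0,0,0]],[0,[0.001,0,0.146],[0,0,0]],[0,[0.001,0,0.146],[0,0,0]],[0,[0.001,0,0.146],[0,0,0]],[-0.4,[0.001,0,0.146],[0,0,0]],[-0.6,[0.001,0,0.146],[0,0,0]],[-1,[0.001,0,0.146],[0,0,0]]]'
python3 -m pendant '[[-1,[0,0,0],[0,0,0]],[-1,[0,0,0],[0,0,0]],[-1,[0,0,0],[0,0,0]]]'
```

```text
clock: 9.12
tool_pos: [0.4647, 0.3246, 0.1272]
orientation: [180.0, 0.2, -150.2]
force: [-0.1, 0.3, -0.1]
opening: 0.0293
gripper_force: 0.0
clock: 9.37
tool_pos: [0.4644, 0.3244, 0.1266]
orientation: [180.0, 0.1, -150.2]
force: [-1.4, 0.0, 6.9]
opening: 0.0234
gripper_force: 30.0
```

```bash
python3 -m pendant '[[-1,[0,0,-0.01],[0,0,0]],[-1,[0,0,-0.03],[0,0,0]],[-1,[0,0,-0.06],[0,0,0]],[-1,[0,0,-0.09],[0,0,0]],[-1,[0,0,-0.12],[0,0,0]],[-1,[0,0,-0.155],[0,0,0]],[-1,[0,0,-0.195],[0,0,0]],[-1,[0,0,-0.23],[0,0,0]],[-1,[0,0,-0.24],[0,0,0]]]'; python3 - <<'E'
from h import *
rel([.517,-.190,.389],Rz(-96))
E
```

```text
clock: 10.12
tool_pos: [0.4652, 0.3243, 0.3724]
orientation: [179.9, 0.5, -150.2]
force: [0.2, 0.7, -0.6]
opening: 0.0238
gripper_force: 30.0
shift [ 0.2106 -0.4721  0.0001] turn [ -0.1603   0.4695 -54.2037] target tcp [ 0.517 -0.19   0.37 ] now [0.4652 0.3243 0.3724] [ 179.9314    0.4729 -150.2043] 10.1167
```

```bash
python3 -m pendant '[[-1,[0.01,-0.022,0],[0,0,-3]],[-1,[0.022,-0.05,0],[0,0,-8]],[-1,[0.035,-0.08,0],[0,0,-13]],[-1,[0.05,-0.11,0],[0,0,-18]],[-1,[0.062,-0.14,0],[0,0,-23]],[-1,[0.075,-0.17,0],[0,0,-28]],[-1,[0.089,-0.2,0],[0,0,-33]],[-1,[0.103,-0.23,0],[0,0,-38]],[-1,[0.116,-0.26,0],[0,0,-43]],[-1,[0.125,-0.28,0],[0,0,-46]]]'
python3 - <<'E'
from h import *
rel([.517,-.190,.389],Rz(-96))
E
```

```text
clock: 10.95
tool_pos: [0.4939, 0.0163, 0.366]
orientation: [-180.0, -0.0, -104.0]
force: [0.3, 0.9, 0.1]
opening: 0.0236
gripper_force: 30.0
shift [ 0.1946 -0.0723 -0.0039] turn [-0.0232 -0.0233 -7.9826] target tcp [ 0.517 -0.19   0.37 ] now [0.4939 0.0163 0.366 ] [-179.9753   -0.0216 -103.9826] 10.95
```

```bash
python3 -m pendant '[[-1,[0.03,-0.011,0],[0,0,-2]],[-1,[0.06,-0.022,0],[0,0,-4]],[-1,[0.09,-0.033,0],[0,0,-6]],[-1,[0.12,-0.044,0],[0,0,-8]],[-1,[0.15,-0.055,0],[0,0,-8]],[-1,[0.175,-0.065,0],[0,0,-8]],[-1,[0.19,-0.071,0],[0,0,-8]],[-1,[0.194,-0.072,0],[0,0,-8]],[-1,[0.194,-0.072,0],[0,0,-8]],[-1,[0.194,-0.072,0],[0,0,-8]]]'
python3 - <<'E'
from h import *
rel([.517,-.190,.285],Rz(-96))
E
```

```text
clock: 11.78
tool_pos: [0.5163, -0.1867, 0.3655]
orientation: [180.0, -0.0, -96.3]
force: [-0.3, 1.1, -0.5]
opening: 0.0236
gripper_force: 30.0
shift [ 0.0032 -0.0011  0.0995] turn [ 0.0069 -0.0127 -0.2521] target tcp [ 0.517 -0.19   0.266] now [ 0.5163 -0.1867  0.3655] [179.9931  -0.0127 -96.2521] 11.7833
```

```bash
python3 -m pendant '[[-1,[0.003,-0.001,0.03],[0,0,0]],[-1,[0.003,-0.001,0.06],[0,0,0]],[-1,[0.003,-0.001,0.09],[0,0,0]],[-1,[0.003,-0.001,0.115],[0,0,0]],[-1,[0.003,-0.001,0.13],[0,0,0]],[-1,[0.003,-0.001,0.138],[0,0,0]],[-1,[0.003,-0.001,0.138],[0,0,0]],[-1,[0.003,-0.001,0.138],[0,0,0]]]'
python3 - <<'E'
from h import *
o=sensors.get_obs(); print(o['tool_pos'],o['orientation'])
p=viewer.camera_params('wrist'); M=P('wrist',p)
I={n:viewer.snapshot(n)[:,:,::-1] for n in('wrist','scene','side')}
for n in I: cv2.imwrite(f'pics/{n}_5.png',I[n])
tip=o['tool_pos']-[0,0,.1166]; v=M@np.append(tip,1); print('tip px',v[:2]/v[2],proj('scene',tip),proj('side',tip)); v=M@np.array([.517,-.1908,.095,1]);print('collar px',v[:2]/v[2])
c=lambda im,x,y,w,h,s: cv2.resize(im[y:y+h,x:x+w],None,fx=s,fy=s,interpolation=cv2.INTER_CUBIC)
cv2.imwrite('pics/c6.png',np.hstack([c(I['scene'],160,200,50,75,8),c(I['side'],350,120,50,75,8)])[:600,:800])
E
```

```text
clock: 12.45
tool_pos: [0.5177, -0.1896, 0.2283]
orientation: [-180.0, -0.0, -96.2]
force: [-0.0, -0.9, -1.2]
opening: 0.0231
gripper_force: 30.0
[ 0.5177 -0.1896  0.2283] [-179.9556   -0.0436  -96.1523]
tip px [317.8792 230.6808] [182.5117 251.8606] [373.5526 177.5245]
collar px [318.6738 222.589 ]
```

View pics/c6.png

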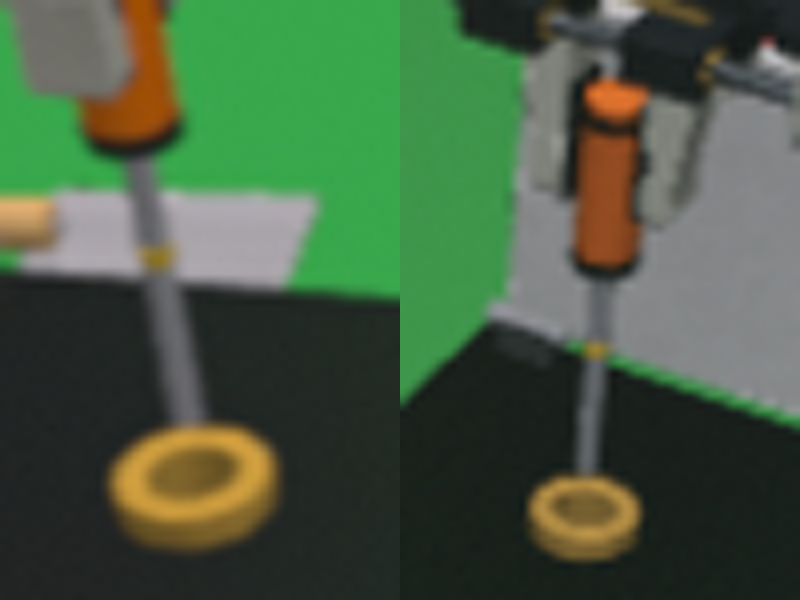

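The rod tip is just above the collar mouth. In the scene view the tip is at (183.3,251.8) and the collar centre at (183.8,258.6). In the side view the tip is at (372.9,178.3) and the collar at (372.7,183.1).

```bash
python3 - <<'E'
from h import *
t=tri((183.3,251.8),(372.9,178.3));c=tri((183.8,258.6),(372.7,183.1));s=tri((177.1,220.2),(374.6,154.8))
print('tip',t,'col',c,'sh',s,'tip-col',t-c,'axis',s-t)
# fit rod centre lines by colour and collar centre by ellipse
for n in('scene','side'):
    im=cv2.imread(f'pics/{n}_5.png'); hsv=cv2.cvtColor(im,cv2.COLOR_BGR2HSV)
    x0=(150,220,350)[0] if n=='scene' else 350
    m=cv2.inRange(hsv,(15,120,90),(28,255,255)); m[:, :x0]=0; m[:,x0+60:]=0; m[:170]=0; m[280:]=0
    N,l,st,ce=cv2.connectedComponentsWithStats(m); print(n,[(st[i].tolist(),ce[i].round(2)) for i in range(1,N) if st[i,4]>4])
    rows=range(236,250) if n=='scene' else range(167,177)
    pts=[]
    for r in rows:
        g=im[r,x0+10:x0+50].astype(float).sum(1); g-=np.median(g); g[g<60]=0; cols=np.arange(x0+10,x0+50); pts.append((g@cols/g.sum(),r))
    print([(round(float(a),1),b) for a,b in pts])
for z in (.0,.03,.06): print([proj(n,t*[1,1,0]+[0,0,t[2]+z]) for n in('scene','side')])
# same for wrist collar
im=cv2.imread('pics/wrist_5.png');m=cv2.inRange(cv2.cvtColor(im,cv2.COLOR_BGR2HSV),(15,120,90),(28,255,255));m[300:]=0
N,l,st,ce=cv2.connectedComponentsWithStats(m); print('wrist',[(st[i].tolist(),ce[i].round(2)) for i in range(1,N) if st[i,4]>10])
E
```

```text
tip [ 0.5182 -0.1872  0.1112] col [ 0.5181 -0.1889  0.0925] sh [ 0.5194 -0.1873  0.1932] tip-col [0.0001 0.0017 0.0187] axis [ 0.0012 -0.0002  0.082 ]
scene [([170, 170, 5, 5, 11], array([171.73, 171.82])), ([172, 179, 5, 4, 9], array([174.11, 180.11])), ([176, 194, 3, 8, 11], array([176.64, 197.64])), ([179, 201, 3, 13, 18], array([180.  , 207.06])), ([170, 212, 2, 5, 6], array([170.33, 214.  ])), ([156, 225, 10, 5, 35], array([160.91, 226.57])), ([178, 231, 3, 2, 6], array([179. , 231.5])), ([174, 253, 21, 15, 253], array([184.01, 260.02]))]
[(185.3, 236), (180.2, 237), (180.5, 238), (180.8, 239), (181.0, 240), (181.1, 241), (181.1, 242), (181.5, 243), (181.8, 244), (181.9, 245), (182.0, 246), (182.1, 247), (182.4, 248), (182.8, 249)]
side [([366, 180, 14, 10, 114], array([372.61, 184.19])), ([350, 256, 7, 6, 9], array([352.44, 257.67])), ([364, 257, 3, 6, 6], array([365.5, 259.5])), ([350, 266, 2, 10, 12], array([350.17, 270.  ])), ([365, 271, 1, 5, 5], array([365., 273.]))]
[(392.0, 167), (391.2, 168), (391.2, 169), (391.6, 170), (390.5, 171), (386.2, 172), (376.6, 173), (373.0, 174), (373.0, 175), (373.0, 176)]
[array([183.6248, 252.2077]), array([373.0884, 178.0348])]
[array([181.4843, 240.8699]), array([373.8133, 169.6888])]
[array([179.2662, 229.1217]), array([374.5574, 161.1222])]
wrist [([290, 192, 57, 55, 1640], array([317.87, 218.32])), ([311, 250, 16, 11, 71], array([318.54, 253.45])), ([315, 267, 29, 33, 374], array([331.3, 285. ])), ([306, 269, 14, 31, 110], array([312.83, 285.19])), ([299, 274, 7, 7, 17], array([302.71, 276.76])), ([300, 281, 6, 6, 12], array([302.42, 284.  ])), ([304, 288, 4, 8, 15], array([305.  , 290.87])), ([293, 294, 9, 6, 16], array([297.81, 296.19])), ([303, 297, 8, 3, 11], array([306.27, 298.36]))]
```

```bash
python3 - <<'E'
from h import *
from plant import viewer
o=sensors.get_obs();M=P('wrist'); print(o['tool_pos'])
def pj(X): v=M@np.c_[X,np.ones(len(X))].T; return (v[:2]/v[2]).T
th=np.linspace(0,2*np.pi,100)
for y in(-.189,-.191,-.193):
    X=np.vstack([np.c_[.517+.021*np.cos(th),y+.021*np.sin(th),0*th+z] for z in(.085,.095)]); q=pj(X); print(y,q.min(0),q.max(0))
for y in(-.1895,-.187):
  ring=np.vstack([np.c_[.5177+.004*np.cos(th),y+.004*np.sin(th),0*th+z] for z in(.1687-.002,.1687+.002)]); q=pj(ring); print('mark',y,q.min(0),q.max(0))
E
```

```text
[ 0.5181 -0.19    0.229 ]
-0.189 [291.6048 194.6134] [348.0513 251.7013]
-0.191 [291.2595 192.0059] [347.8159 249.2272]
-0.193 [290.9129 189.3883] [347.5796 246.7436]
mark -0.1895 [311.5268 251.7005] [325.6547 267.3068]
mark -0.187 [312.0277 255.7812] [326.1106 271.3635]
```

```bash
python3 -m pendant '[[-1,[0.0016,0,0],[0,0,0]],[-1,[0.0016,0,0.008],[0,0,0]],[-1,[0.0016,0,0.018],[0,0,0]],[-1,[0.0016,0,0.028],[0,0,0]],[-1,[0.0016,0,0.038],[0,0,0]],[-1,[0.0016,0,0.048],[0,0,0]],[-1,[0.0016,0,0.058],[0,0,0]],[-1,[0.0016,0,0.064],[0,0,0]],[-1,[0.0016,0,0.064],[0,0,0]],[-1,[0.0016,0,0.064],[0,0,0]]]'
python3 - <<'E'
from h import *
o=sensors.get_obs(); print(o['tool_pos'],o['orientation'],o['force'])
for n in('scene','side','wrist'):
    im=viewer.snapshot(n)[:,:,::-1].copy(); cv2.imwrite(f'pics/{n}_7.png',im)
    x,y,w,h={'scene':(172,236,26,32),'side':(362,160,22,32),'wrist':(280,180,80,120)}[n]
    if n!='wrist':
        c=cv2.cvtColor(im[y:y+h,x:x+w],cv2.COLOR_BGR2HSV); print(n,x,y)
        for r in range(h): print(y+r,' '.join(('Y' if 15<=H<=30 and S>110 else 'o' if H<15 and S>120 else 'g' if S<70 and V>75 else '.' )for H,S,V in c[r]), int(im[y+r,x+w//2].sum()))
E
```

```text
clock: 13.43
tool_pos: [0.517, -0.1918, 0.163]
orientation: [180.0, -0.0, -96.2]
force: [0.4, -1.3, 0.3]
opening: 0.0236
gripper_force: 30.0
[ 0.517  -0.1918  0.163 ] [179.9526  -0.0424 -96.2118] [ 0.3606 -1.315   0.2542]
scene 172 236
236 g g g g g g g g . o o Y o o . . . . . . . . g g . . 213
237 g g g g g g g . o o o Y o o o . . . . . . . . . . . 208
238 g g g g g g g o o o Y o o o o . . . . . . . . . . . 220
239 . . . . . . o o o o Y o o o o . . . . . . . . . . . 230
240 . . o o o o o o o o o o o o o . . . . . . . . . . . 216
241 . . o o o o o o o o o o o o o . . . . . . . . . . . 192
242 . . . o o o o o o o o o o o . . . . . . . . . . . . 129
243 . . . o o o o o o o o o . . . . . . . . . . . . . . 87
244 . . . . . o o o o . . . . . . . . . . . . . . . . . 92
245 . . . . . . . . . . . . . . . . . . . . . . . . . . 102
246 . . . . . . . . . g g g . . . . . . . . . . . . . . 108
247 . . . . . . . . g g g g . . . . . . . . . . . . . . 119
248 . . . . . . . . g g g g . . . . . . . . . . . . . . 118
249 . . . . . . . . . g g g . . . . . . . . . . . . . . 126
250 . . . . . . . . . g g 
[... 2028 characters left out ...]
g g . . . . . . . . . 312
179 . . . . . . . Y Y Y g g g . . . . . . . . . 308
180 . . . . . Y Y Y Y Y . g . Y Y Y . . . . . . 317
181 . . . . . Y Y Y Y Y Y Y Y Y Y Y Y . . . . . 329
182 . . . . Y Y Y Y Y Y Y Y Y Y Y Y Y Y . . . . 313
183 . . . . Y Y Y Y Y Y g g g Y Y Y Y Y . . . . 307
184 . . . . Y Y Y Y Y Y g g g Y Y Y Y Y . . . . 305
185 . . . . Y Y Y Y Y Y . g . Y Y Y Y Y . . . . 341
186 . . . . Y Y Y Y Y Y Y Y Y Y Y Y Y Y . . . . 412
187 . . . . . Y Y Y Y Y Y Y Y Y Y Y Y Y . . . . 360
188 . . . . . . Y Y Y Y Y Y Y Y Y Y Y . . . . . 277
189 . . . . . . . Y Y Y Y Y Y Y Y . . . . . . . 247
190 . . . . . . . . . . . . . . . . . . . . . . 109
191 . . . . . . . . . . . . . . . . . . . . . . 83
```

```bash
python3 - <<'E'
from h import *
print(tri((183.2,256.5),(373,181.5)), tri((183.8,258.6),(372.7,183.1)))
im=cv2.imread('pics/wrist_7.png'); c=cv2.cvtColor(im,cv2.COLOR_BGR2HSV)
m=cv2.inRange(c,(15,120,90),(28,255,255)); m[330:]=0; m[:150]=0
N,l,st,ce=cv2.connectedComponentsWithStats(m); print([(st[i].tolist(),ce[i].round(1)) for i in range(1,N) if st[i,4]>60])
for r in range(206,312,3): print(r,''.join('Y' if 15<=H<=30 and S>110 else 'o' if H<15 and S>120 else 'g' if S<70 and V>75 else '.' for H,S,V in c[r,275:365]))
M=P('wrist'); o=sensors.get_obs(); print(o['tool_pos'])
def pj(X): v=M@np.append(X,1); return v[:2]/v[2]
for y in(-.191,-.193): print(pj([.517,y,.095]),pj([.517,y+.021,.095]),pj([.517-.021,y,.095]),pj([.517+.021,y,.095]))
E
```

```text
[ 0.5178 -0.1894  0.0981] [ 0.5181 -0.1889  0.0925]
[([283, 216, 70, 61, 2196], array([317.4, 243.5])), ([302, 268, 47, 62, 873], array([328.4, 298.9]))]
206 ..........................................................................................
209 ..........................................................................................
212 ..........................................................................................
215 ..........................................................................................
218 ................................YYYYYYYYYYYYYYYYYYYYYYY...................................
221 ..........................YYYYYYYYYYYYYYYYYYYYYYYYYYYYYYYYYY..............................
224 ......................YYYYYYYYYYYYYYYYYYYYYYYYYYYYYYYYYYYYYYYYYYY.........................
227 ..................YYYYYYYYYYYYYYYYYYYYYYYYYYYYYYYYYYYYYYYYYYYYYYYYYYY.....................
230 ................YYYYYYYYYYYYYYYYYYYYYYYYYYYYYYYYYYYYYYYYYYYYYYYYYYYYYYY...................
233 ..............YYYYYYYYYYYYYYYYYYYYYYYYYYYYYYYYYYYYYYYYYYYYYYYYYYYYYYYYYYY..............
[... 1959 characters left out ...]
oYYYYYooYoYYYYYYYoo.............ggggggg
299 ggggg............ooooYoYoooYYYoooYoYoYYYYoooYYoooYYYoooYYoYYoYooYYooYo..............gggggg
302 gggg.............oooYooooooooooooooooYYYYoooooYoYYoYooooYYoYoYYoYYoYYoo.............gggggg
305 ggg.............oooYYooooooYoYooYooooYYYoYooooYooooooYYYoYooYooYooYYYYo..............ggggg
308 ggg............oooYoooYoYooYooYooYYYYoYYYYoooooYYoooYoYoYoooYoYYYoYoYooo..............gggg
311 gg.............ooYoYooYYoooYooooYYoooYoYoYYooooYYoYoYoYYoYYYYYoooYooYoooo.............gggg
[ 0.5175 -0.1918  0.164 ]
[318.7443 254.7681] [322.5146 287.1391] [354.1281 251.1241] [283.5642 258.3911]
[318.3751 251.5982] [322.1636 284.1262] [353.8448 247.9361] [283.11   255.2393]
```

```bash
python3 -m pendant '[[-1,[0,-0.0007,0.002],[0,0,0]],[-1,[0,-0.0007,0.0045],[0,0,0]],[-1,[0,-0.0007,0.007],[0,0,0]],[-1,[0,-0.0007,0.007],[0,0,0]],[-1,[0,-0.0007,0.007],[0,0,0]],[-1,[0,-0.0007,0.007],[0,0,0]],[-1,[0,-0.0007,0.007],[0,0,0]],[-1,[0,-0.0007,0.007],[0,0,0]]]'
python3 - <<'E'
from h import *
ims={n:np.mean([viewer.snapshot(n)[:,:,::-1].astype(float) for _ in range(2)],0) for n in('scene','side')}
ob=[]
for n in ims: cv2.imwrite(f'pics/{n}_8.png',ims[n])
for n,x,y,w,h in(('scene',172,246,26,22),('side',362,173,22,18)):
    im=ims[n].astype(np.uint8); c=cv2.cvtColor(im[y:y+h,x:x+w].copy(),cv2.COLOR_BGR2HSV)
    for r in range(h): print(y+r,''.join(('Y' if 15<=H<=30 and S>110 else 'o' if H<15 and S>120 else 'g' if S<70 and V>75 else '.' )for H,S,V in c[r]), c[r,w//2-2:w//2+2,1].tolist(), c[r,w//2-2:w//2+2,2].tolist())
# model: reference collar centre from tri; expected visible mark front point rows
C0=np.array([.5181,-.1889,.0925])
for n in('scene','side'):
    E=np.array(viewer.camera_params(n)['extrinsics']); cam=-E[:3,:3].T@E[:3,3]; d=(cam-C0)*[1,1,0]; d/=np.linalg.norm(d)
    print(n,'centre',proj(n,C0),'front',[proj(n,C0+.004*d+[0,0,z]) for z in(-.003,0,.003)])
o=sensors.get_obs(); print(o['tool_pos'],o['orientation'],o['force'],o['clock'],o['opening'])
E
```

```text
clock: 14.25
tool_pos: [0.5178, -0.1918, 0.1565]
orientation: [-180.0, -0.0, -96.2]
force: [0.8, -0.8, -1.1]
opening: 0.0236
gripper_force: 30.0
246 ....oooooooo.............. [156, 93, 33, 46] [62, 41, 31, 33]
247 .......................... [22, 46, 31, 28] [35, 33, 33, 37]
248 .......................... [17, 11, 27, 28] [61, 45, 38, 37]
249 .........ggg.............. [9, 13, 19, 28] [87, 61, 40, 37]
250 ........gggg.............. [8, 11, 17, 27] [98, 71, 44, 38]
251 .........gggg............. [12, 16, 16, 21] [104, 80, 48, 36]
252 .........gggg............. [12, 3, 53, 93] [106, 86, 68, 63]
253 ........gggggYYYYYY....... [5, 47, 119, 157] [106, 113, 126, 135]
254 ......YYY.gg.YYYYYYYY..... [7, 74, 144, 174] [108, 137, 174, 194]
255 ....YYYYY.gggYYYYYYYYY.... [7, 52, 131, 170] [106, 127, 164, 187]
256 ...YYYYYYYggg.YYYYYYYY.... [14, 14, 89, 154] [106, 110, 126, 134]
257 ..YYYYYYYYggg.YYYYYYYYY... [10, 23, 90, 150] [104, 113, 122, 117]
258 ..YYYYYYYY.g.YYYYYYYYYY... [62, 98, 145, 174] [119, 133, 134, 119]
259 .YYYYYYYYYYYYYYYYYYYYYY... [182, 194, 196, 182] [146, 150, 138, 119]
260 .Y
[... 1535 characters left out ...]
149, 160, 165, 164]
188 ......YYYYYYYYYYY..... [152, 153, 154, 155] [124, 127, 126, 122]
189 .......YYYYYYYY....... [149, 150, 148, 150] [111, 112, 110, 107]
190 ...................... [62, 68, 67, 62] [37, 41, 42, 37]
scene centre [184.1212 259.0284] front [array([184.5351, 261.2058]), array([184.328 , 260.1163]), array([184.1202, 259.0229])]
side centre [372.8883 182.8294] front [array([372.7512, 184.4025]), array([372.8218, 183.5924]), array([372.8926, 182.7801])]
[ 0.5178 -0.1918  0.1565] [-179.9927   -0.0278  -96.2172] [ 0.0121  0.1627 -0.956 ] 14.45 0.023602746778791445[ WARN:0@3.949] global loadsave.cpp:1063 imwrite_ Unsupported depth image for selected encoder is fallbacked to CV_8U.
```

```bash
python3 -m pendant '[[-1,[0,0,0.0005],[0,0,0]],[-1,[0,0,0.0005],[0,0,0]],[-1,[0,0,0.0005],[0,0,0]],[-1,[0,0,0.0005],[0,0,0]],[-1,[0,0,0.0005],[0,0,0]],[-1,[0,0,0.0005],[0,0,0]],[-1,[0,0,0.0005],[0,0,0]],[-1,[0,0,0.0005],[0,0,0]]]' && python3 -c "
from plant import workorder
print(workorder.close_job())"
```

```text
clock: 15.12
tool_pos: [0.5177, -0.1918, 0.1559]
orientation: [180.0, -0.0, -96.2]
force: [-0.0, 0.9, -1.3]
opening: 0.0238
gripper_force: 30.0
the job is handed in; nothing more can be done
None
```

The job is handed in at 15.1 s. The cover stands upright, at 90° to within about 1–2°. The gripper holds the orange probe upright and still in the guide collar, by my measurements within about 1 mm of centre and with the yellow ring within about 1 mm of the collar's top. I saw no sign of contact with the chamber.

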